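# Change the air over from the blue line to the green line

## Task

Change the air over from the blue line to the green line: push the red lever of the blue line's ball valve round with a fingertip until it stands fully across its pipe (shut), and only then push the red lever of the green line's valve round until it lies fully in line with its pipe (open). Push the levers gently from the side; do not grip them or force them against their stops. Leave the loose parts and tools round the valves where they are.

Things in the scene. Friction and masses are not known exactly. Their poses are not given: they have to be found in the camera images.
- station_blue: The blue line's station: aluminium plate on a plywood block, together 80 x 170 x 40 mm,, fixed to the bench; a steel pipe along y held in two blue saddles, and mid-way a brass ball valve with a flat red lever. Origin: underside of the block, straight below the lever's hinge; z up. Pipe, plugs and saddles reach +-106 mm in y and 73 mm up; the valve body is +-36 mm in y, +-24 mm in x, 81 mm up.
- station_blue_valve_lever (a joint): Angle of the blue valve's red lever about the upright hinge, anticlockwise from above: 0 = in line with the pipe along the station's -y (open), 1.571 = across it along +x (shut); solid stops at both. Starts open or partly open (0 to 0.45). Friction 0.08 N m (about 1 N at the tip), no spring: stays where left. Over 35 N from the fingers counts as gripping or forcing.
- station_blue_tip (a point): Point on the centreline of the blue valve's red lever, 89 mm from the hinge and 10 mm short of its end, at mid thickness (95.5 mm above the bench). The lever is a flat bar 14 mm wide and 7 mm thick (z 92 to 99 mm), its free part 36 to 99 mm from the hinge; below that part lie the pipe and saddles (top at 73 mm), or only bench.
- station_green: The green line's station: aluminium plate on a plywood block, together 80 x 170 x 40 mm,, fixed to the bench; a steel pipe along y held in two green saddles, and mid-way a brass ball valve with a flat red lever. Origin: underside of the block, straight below the lever's hinge; z up. Pipe, plugs and saddles reach +-106 mm in y and 73 mm up; the valve body is +-36 mm in y, +-24 mm in x, 81 mm up.
- station_green_valve_lever (a joint): Angle of the green valve's red lever about the upright hinge, anticlockwise from above: 0 = in line with the pipe along the station's -y (open), 1.571 = across it along +x (shut); solid stops at both. Starts shut (1.47 to 1.571). Friction 0.08 N m (about 1 N at the tip), no spring: stays where left. Over 35 N from the fingers counts as gripping or forcing.
- station_green_tip (a point): Point on the centreline of the green valve's red lever, 89 mm from the hinge and 10 mm short of its end, at mid thickness (95.5 mm above the bench). The lever is a flat bar 14 mm wide and 7 mm thick (z 92 to 99 mm), its free part 36 to 99 mm from the hinge; below that part lie the pipe and saddles (top at 73 mm), or only bench.
- nipple: Brass pipe nipple standing upright, loose, 27 x 30 x 48 mm high; origin at the centre of its underside. Leave alone.
- ptfe: Small blue roll of thread tape lying flat, loose, 52 mm across, 14 mm high; origin at the centre of its underside. Leave alone.
- bush: Grey steel bush (thick sleeve) standing, loose, 42 mm across, 40 mm high; origin at the centre of its underside. Leave alone.
- electrical_tape: Roll of black electrical tape lying flat, loose, 59 mm across, 19 mm high; origin at the centre of its underside. Leave alone.

How it is judged:
By the outcome, as a careful person would: the job done as asked, in the order asked, and still so for the second after the job is handed in, with the robot touching nothing.
It also fails if it takes over 48 s, if anything falls off the work surface, if the arm or the gripper's body presses on something with over 40 N, if the wrist force passes 120 N, or if a joint passes its speed limit or range.

## Robot

A 7-joint arm with a two-finger parallel gripper is mounted at the origin on the work surface; the furniture and walls round the work are solid. World frame = base frame: x ahead of the robot, y to its left, z up, the work surface at z = 0. Lengths are in m, angles in rad, forces in N, time in s.
With the tool pointing down it reaches from about 0.4 to 0.85 m from the base axis. Payload 4.5 kg.
Tool frame: the origin (TCP) lies on the centre line of the jaws, within the pads' length; the fingertips stand 11 mm ahead of it and the grasp point (between the pads) lies 8 mm behind it; z points along the fingers, y is the line along which they close (so a half turn about z gives the same grasp; the last joint's range is limited). The gripper opens to 88 mm and grips with 3 to 60 N. Pads are 18 mm wide; open, the fingers measure 123 mm over their backs; the gripper's body (75 mm by 187 mm) begins 45 mm behind the grasp point.
Start: joints at [1.266, 0.689, -0.195, 1.565, 0.157, 0.902, -0.215], TCP at [0.208, -0.589, 0.25] pointing down, gripper open.
Joint ranges: [-3.01, 3.01], [-0.46, 2.08], [-1.47, 1.51], [0.13, 2.56], [-1, 4.14], [0.04, 2.09], [-2.66, 2.66]. Speed limits (rad/s): [2.57, 2.57, 3.14, 3.14, 3.14, 3.14, 3.14].

## Interface

Orientations are given as a unit quaternion [x, y, z, w].
In Python, from plant import * gives the robot as it stands. The module is installed in compiled form; this text tells all that it offers.
- The arm moves only by the tool send_rows, never from a script. Its argument "motion" is a list of rows, each an object of numbers: "x", "y", "z": the shift along the tool's x, y, z in cm; "rx", "ry", "rz": the turn, a rotation vector about the tool's x, y, z in rad; "jaw": the finger opening in cm, from 0 to 8.81. In form: [{"x": .., "y": .., "z": .., "rx": .., "ry": .., "rz": .., "jaw": ..}, ...]. A call has exactly 5 rows; each row shifts and turns the commanded pose from where the row before left it, along the tool's axes as they then stand; what a row does not reach is not made up. A row lasts 1/10 s, in which the tool goes at most 50 mm and 8.59 degrees, less where a joint would pass 70% of its speed; a pose out of reach is approached as far as the arm can. A call is refused whole if a number of a shift passes 5 or a number of a turn 0.15, either way. A call with a gripper value outside its range is refused whole. The fingers move at their own pace and stop on an object; "grip_force" is the grip in N (left out, the last holds). Time passes only in rows, so rows that do not move let the fingers close, or fill a call up. It gives the time, the measured TCP pose, the force, the opening and the grip force at its end, in the units of the state.
- get_state(): the state, without advancing time (a new reading comes with each control period).
- snapshot(name): name is "side" or "top"; returns a dict with "img" (480x640x3 uint8, red, green, blue), "vertical_fov" (degrees; the focal length in pixels is half the picture's height over the tangent of half this angle, whatever the lens; pixels are square), "cx", "cy" (the principal point, pixels), "extrinsics" (4x4, takes a point from camera to world coordinates). Camera axes: x right, y up, looking along -z (the intrinsics and any distortion apply to the point x, -y, -z); pixel columns grow to the right and rows downward; lengths in m; the calibration is good to about 2 mm. A picture is of the moment at which its call begins. There is no depth.
- finish_job(): hands the job in; it is judged then, once.
The state is a dict: "clock": time; "q": joint angles; "qd": joint speeds; "joint_torque": joint torques, N m; "tool_pos": TCP position; "eef_rot": TCP orientation; "contact_force": force on the tool from outside, world axes, zero at the start; "moment": the same for the moment, N m; "opening": opening from 0.0 (shut) to 1.0 (fully open); "finger_force": force on a finger pad.
Only numpy, scipy, OpenCV 4.12 (cv2) and the standard library are available. Lean on these libraries where they do the work, as an engineer would, in place of code of your own. Each camera call takes 0.05 s, during which the arm holds its last target. There are 200 camera calls.

## Working session

There is one attempt and no reset: what is moved stays moved. The work goes in short steps, Python scripts to look and compute and a tool call to move; the robot and the scene stay as the last step left them, time stands still between calls to the robot, and variables do not carry over. Pictures are saved under pics/ and viewed, at most 10 in all, crops included, and the job is handed in when it is done.

Besides the shell and the picture viewer there is one more tool, called after "Request:" by a JSON object that holds its "api" and its "payload", one argument or row to a line. send_rows: Moves the arm, as the interface text tells. Its arguments: {"type":"object","properties":{"motion":{"type":"array"},"grip_force":{"type":"number"}},"required":["motion"]}

```bash
mkdir -p pics
python3 - <<'E'
from plant import *
import cv2,numpy as np,pickle
s=get_state();print({k:np.round(v,3).tolist() for k,v in s.items()})
for n in("top","side"):
    d=snapshot(n);cv2.imwrite(f"pics/{n}0.png",d["img"][:,:,::-1]);pickle.dump(d,open(n+"0.pkl","wb"))
    print(n,{k:v for k,v in d.items() if k!="img"})
E
```

```text
{'clock': 0.0, 'q': [1.266, 0.69, -0.194, 1.566, 0.157, 0.903, -0.215], 'qd': [-0.001, 0.001, -0.001, 0.0, -0.001, 0.001, 0.001], 'joint_torque': [-0.001, -52.756, -1.268, -15.342, -0.053, 0.007, 0.0], 'tool_pos': [0.207, -0.589, 0.249], 'eef_rot': [0.986, 0.169, -0.0, -0.001], 'contact_force': [-0.265, -0.308, 0.266], 'moment': [0.024, 0.033, 0.011], 'finger_force': 0.0, 'opening': 0.997}
top {'vertical_fov': 44.864387882069174, 'cx': 325.50503284901856, 'cy': 238.85733504449, 'extrinsics': array([[-0.0239975 ,  0.99571312, -0.08932806,  0.37586617],
       [-0.99947318, -0.02194273,  0.02391399,  0.32901551],
       [ 0.02185137,  0.08985487,  0.99571513,  1.03688518],
       [ 0.        ,  0.        ,  0.        ,  1.        ]])}
side {'vertical_fov': 56.92726391894003, 'cx': 321.1197837017996, 'cy': 243.0386791062997, 'extrinsics': array([[-0.93903023,  0.20859613, -0.27333109,  0.24005215],
       [-0.3429025 , -0.50964801,  0.78909872,  1.00501148],
       [ 0.02530029,  0.83471346,  0.55010302,  0.56538227],
       [ 0.        ,  0.        ,  0.        ,  1.        ]])}
```

View pics/top0.png

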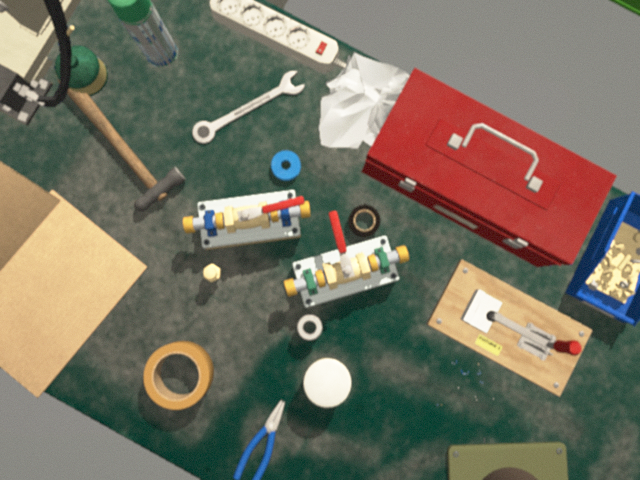

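View pics/side0.png

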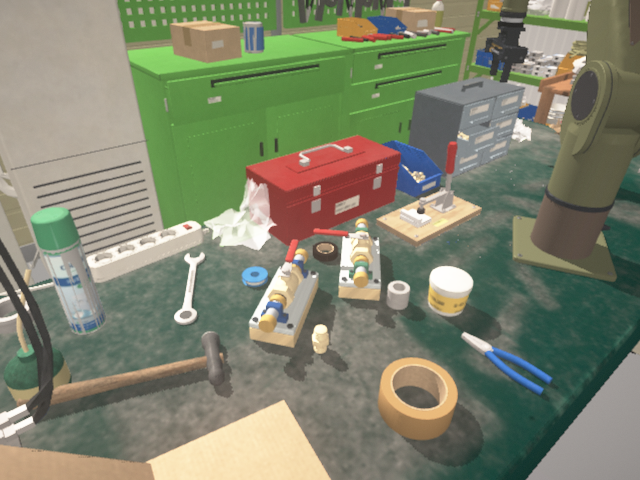

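The top view shows the blue station near (248,215), with its lever running right to (303,202). The green station is near (347,268), with its lever running up to (335,212). The bush is at (309,327), the nipple at (212,272), the ptfe at (286,165) and the black tape at (364,220). Next I'll measure the levers and plates.

```bash
cat > h.py <<'E'
import numpy as np,cv2,pickle
def ray(d,u,v,z):
    f=240/np.tan(np.radians(d["vertical_fov"])/2);E=d["extrinsics"]
    r=E[:3,:3]@np.array([(u-d["cx"])/f,-(v-d["cy"])/f,-1]);o=E[:3,3]
    return o+r*(z-o[2])/r[2]
def proj(d,p):
    f=240/np.tan(np.radians(d["vertical_fov"])/2);E=d["extrinsics"]
    c=E[:3,:3].T@(np.array(p)-E[:3,3]);return np.array([d["cx"]-f*c[0]/c[2],d["cy"]+f*c[1]/c[2]])
def red(d,box):
    h=cv2.cvtColor(d["img"],cv2.COLOR_RGB2HSV);m=((h[...,0]<8)|(h[...,0]>172))&(h[...,1]>150)&(h[...,2]>90)
    k=np.zeros_like(m);x0,y0,x1,y1=box;k[y0:y1,x0:x1]=1;m=(m&k).astype(np.uint8)
    n,l,s,c=cv2.connectedComponentsWithStats(m);i=1+np.argmax(s[1:,4]);return (l==i)
def lever(d,box,z=0.099):
    # top-face outline: pixels cast on the top face; returns min-area rect
    m=red(d,box);v,u=np.nonzero(m)
    P=np.array([ray(d,a,b,z)[:2] for a,b in zip(u,v)])*1000
    c,s,_=cv2.minAreaRect(P.astype(np.float32));mu=P.mean(0);w=np.linalg.svd(P-mu,full_matrices=False)[2][0]
    t=(P-mu)@w
    return mu,np.array(s),w,mu+w*t.min(),mu+w*t.max(),m.sum()
E
python3 - <<'E'
from h import *
np.set_printoptions(precision=1,suppress=True)
t=pickle.load(open("top0.pkl","rb"));s=pickle.load(open("side0.pkl","rb"))
for nm,bt,bs in(("blue",(255,185,312,222),(280,232,305,265)),("green",(322,205,350,262),(310,222,355,245))):
    print(nm)
    for d,b in((t,bt),(s,bs)):
        for r in lever(d,b)[:]:print(r,end=' ')
        print()
# plates: bright pixels
h=cv2.cvtColor(t["img"],cv2.COLOR_RGB2HSV)
for nm,b in(("blue",(175,180,318,256)),("green",(275,225,418,312))):
    x0,y0,x1,y1=b;sub=h[y0:y1,x0:x1]
    m=((sub[...,2]>120)).astype(np.uint8)
    n,l,st,c=cv2.connectedComponentsWithStats(m);i=1+np.argmax(st[1:,4])
    # yellow plugs
    y=((sub[...,0]>15)&(sub[...,0]<28)&(sub[...,1]>140)&(sub[...,2]>120)).astype(np.uint8)
    n,l,st,c=cv2.connectedComponentsWithStats(y)
    for k in range(1,n):
        if st[k,4]>25:
            p=c[k]+[x0,y0];print(nm,"yellow",p,st[k,4],ray(t,*p,0.058)*1000)
im=cv2.resize(t["img"][140:350,170:430],None,fx=3,fy=2.8*3/2.8,interpolation=cv2.INTER_CUBIC)[:600]
cv2.imwrite("pics/z.png",im[:,:780,::-1])
im=cv2.resize(s["img"][210:370,230:430],None,fx=3.7,fy=3.7,interpolation=cv2.INTER_CUBIC)
cv2.imwrite("pics/zs.png",im[:,:,::-1])
E
```

```text
blue
[517.8 373.4] [12.2 68.2] [ 0.2 -1. ] [509.5 407.3] [525.8 341.1] 275 
[510.  390.5] [ 6.7 39.6] [-0.2  1. ] [513.7 371. ] [506.3 409.8] 37 
green
[472.8 287.2] [68.8 14. ] [-1.  -0.2] [505.7 294.9] [438.7 279.3] 344 
[469.6 291.9] [66.1 17.2] [-1.  -0.2] [502.2 299.4] [437.8 284.6] 123 
blue yellow [305.  208.9] 119 [515.4 339.   58. ]
blue yellow [273.9 215.6] 54 [505.2 391.9  58. ]
blue yellow [219.  220.3] 87 [499.2 484.7  58. ]
blue yellow [187.7 223.9] 135 [494.1 537.3  58. ]
green yellow [402.6 253.2] 142 [436.5 175.6  58. ]
green yellow [372.6 262.5] 88 [421.9 226.9  58. ]
green yellow [320.1 277.8] 92 [398.2 316.2  58. ]
green yellow [289.4 286.6] 144 [384.8 368.   58. ]
```

View pics/z.png

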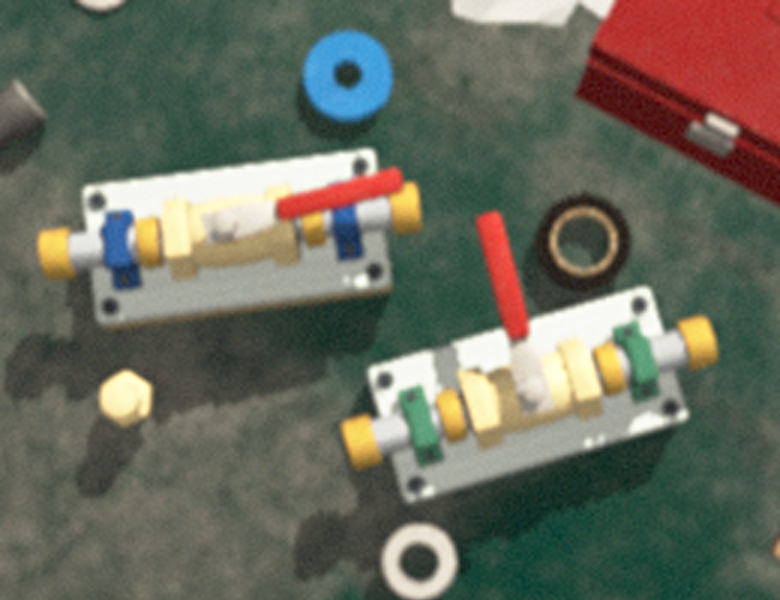

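View pics/zs.png

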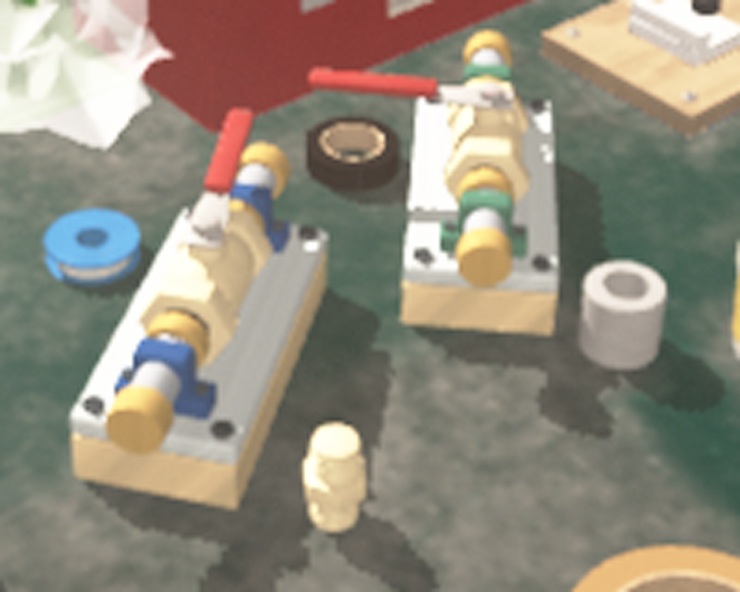

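The crops confirm the geometry. The blue lever is slightly off its pipe, about 0.13 rad, and the green one is nearly across. Hinges come out at about (503,437) mm for blue and (410,272) mm for green, and the plug midpoints agree. Next I'll check clearances and work out the first targets.

```bash
cat >> h.py <<'E'
HB=np.array([503,437.5]);PB=np.arctan2(-198.3,21.3)   # hinge mm, direction of lever at angle 0
HG=np.array([410,272.]);PG=np.arctan2(-192.4,51.7)
def target(line,ang,gap,r=78):
    """TCP xy (mm) and yaw for the pad edge face (9 mm) to stand gap mm off the lever side (7 mm)"""
    H,P,s=(HB,PB,-1) if line=="blue" else (HG,PG,1)
    a=P+ang;return H+r*np.array([np.cos(a),np.sin(a)])+s*(16+gap)*np.array([-np.sin(a),np.cos(a)]),a+np.pi/2
def todo(xyz,yaw):
    from plant import get_state
    from scipy.spatial.transform import Rotation as R
    s=get_state();r=R.from_quat(s["eef_rot"]);t=R.from_euler("z",yaw)*R.from_euler("x",np.pi)
    np.set_printoptions(precision=3,suppress=True)
    print("tool shift cm",r.inv().apply(np.array(xyz)/1000-s["tool_pos"])*100,"rotvec",(r.inv()*t).as_rotvec(),"q",s["q"])
E
python3 - <<'E'
from h import *
t=pickle.load(open("top0.pkl","rb"));s=pickle.load(open("side0.pkl","rb"))
np.set_printoptions(precision=0,suppress=True)
for p in((365,160),(415,70),(560,262),(612,180),(500,128)):print(p,[ray(t,*p,z)*1000 for z in(.1,.15,.2)])
def tri(a,b):
    best=min(((np.linalg.norm(proj(s,ray(t,*a,z))-b),z) for z in np.arange(0,.4,.002)));return best,ray(t,*a,best[1])*1000
print("box corner left",tri((415,70),(248,165)),"front corner",tri((363,160),(270,186)),"handle",tri((500,128),(320,145)))
for l,a,g in(("blue",.134,12),("blue",1.571,0),("green",1.54,12),("green",0,0)):
    x,y=target(l,a,g);print(l,a,x,round(y,2))
x,y=target("blue",.134,12);todo([500,-200,350],y);todo([*x,350],y)
E
```

```text
(365, 160) [array([588., 239., 100.]), array([577., 243., 150.]), array([566., 248., 200.])]
(415, 70) [array([739., 150., 100.]), array([720., 160., 150.]), array([701., 170., 200.])]
(560, 262) [array([414., -74., 100.]), array([412., -53., 150.]), array([410., -31., 200.])]
(612, 180) [array([ 547., -169.,  100.]), array([ 538., -142.,  150.]), array([ 529., -116.,  200.])]
(500, 128) [array([638.,  13., 100.]), array([624.,  30., 150.]), array([610.,  47., 200.])]
box corner left ((np.float64(1.1115186559188004), np.float64(0.146)), array([721., 159., 146.])) front corner ((np.float64(19.30561486667357), np.float64(0.15)), array([577., 247., 150.])) handle ((np.float64(12.380425634274639), np.float64(0.17400000000000002)), array([617.,  38., 174.]))
blue 0.134 [494. 355.] 0.24
blue 1.571 [582. 430.] 1.68
green 1.54 [479. 317.] 1.8
green 0 [446. 201.] 0.26
tool shift cm [ 40.514 -26.978 -10.06 ] rotvec [-0.002  0.     0.098] q [ 1.266  0.69  -0.195  1.566  0.157  0.903 -0.215]
tool shift cm [ 58.441 -79.513  -9.977] rotvec [-0.002  0.     0.098] q [ 1.266  0.69  -0.195  1.566  0.157  0.903 -0.215]
```

Run:
```python
from h import *
s=pickle.load(open("side0.pkl","rb"))
im=s["img"][0:240,380:640].copy()
for z,c in((0,(255,255,0)),(.2,(255,0,255)),(.35,(0,255,255))):
  for x in(.2,.3,.4,.5,.6):
    for y in(-.2,-.3,-.4,-.5,-.6):
        p=proj(s,(x,y,z))-[380,0];cv2.circle(im,tuple(int(v) for v in p),1,c,-1)
im=cv2.resize(im,None,fx=2.5,fy=2.5);
for x,y in((.2,-.2),(.2,-.6),(.6,-.2),(.5,-.4)):
    p=(proj(s,(x,y,0))-[380,0])*2.5;cv2.putText(im,f"{x},{y}",tuple(int(v) for v in p),0,.4,(255,0,0))
cv2.imwrite("pics/cab.png",im[:,:,::-1])
```

```text
(no output)
```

View pics/cab.png

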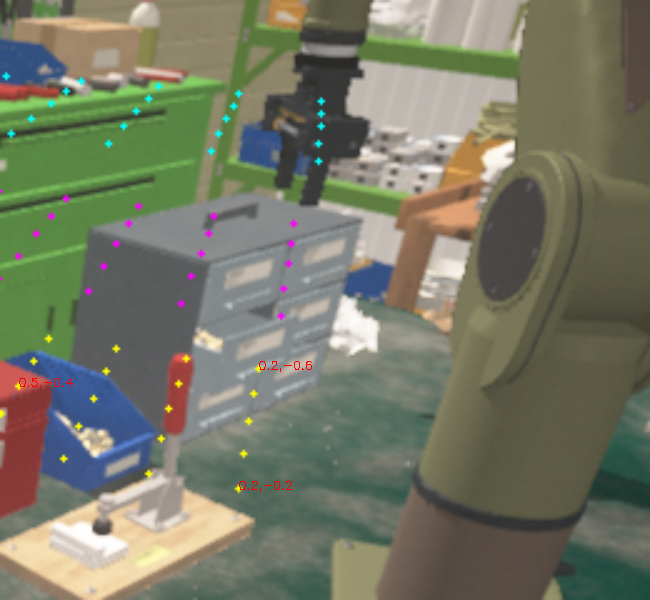

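The grey drawer cabinet stands at roughly x 0.2–0.5, y below -0.28, and is about 0.22–0.25 m high, right under the start pose. I'll go straight up first, then over it.

Request:
{"api": "send_rows", "payload": {
  "motion": [
    {"z":-4,"jaw":0},
    {"z":-4,"jaw":0},
    {"z":-4,"jaw":0},
    {"z":-3,"jaw":0,"rz":0.1},
    {"x":2,"jaw":0}
  ],
  "grip_force": 5
}}

```text
schema error: expected keys x, y, z, rx, ry, rz, jaw
```

```bash
python3 -c "
from h import *
x,y=target('blue',.134,12);todo([470,-200,400],y);todo([*x,400],y)"
```

```text
tool shift cm [ 37.684 -27.983 -15.059] rotvec [-0.002  0.     0.098] q [ 1.266  0.69  -0.195  1.566  0.157  0.903 -0.215]
tool shift cm [ 58.441 -79.521 -14.977] rotvec [-0.002  0.     0.098] q [ 1.266  0.69  -0.195  1.566  0.157  0.903 -0.215]
```

Request:
{"api": "send_rows", "payload": {
  "motion": [
    {"x":0,"y":0,"z":-4,"rx":0,"ry":0,"rz":0,"jaw":0},
    {"x":0,"y":0,"z":-4,"rx":0,"ry":0,"rz":0,"jaw":0},
    {"x":0,"y":0,"z":-4,"rx":0,"ry":0,"rz":0,"jaw":0},
    {"x":0,"y":0,"z":-3,"rx":0,"ry":0,"rz":0.1,"jaw":0},
    {"x":0,"y":0,"z":0,"rx":0,"ry":0,"rz":0,"jaw":0}
  ],
  "grip_force": 5
}}

```text
clock: 0.6
tool_pos: [0.2087, -0.5912, 0.4044]
eef_rot: [0.993, 0.118, 0.001, 0.004]
contact_force: [0.6, -0.6, 0.7]
opening: 0.568
finger_force: 0.0
```

```bash
python3 -c "
from h import *
x,y=target('blue',.134,12);todo([470,-200,400],y);todo([*x,400],y)"
```

```text
tool shift cm [ 34.581 -31.904   0.208] rotvec [ 0.009 -0.002 -0.004] q [ 1.254  0.554 -0.179  1.331  0.099  1.255 -0.262]
tool shift cm [ 49.976 -85.287  -0.24 ] rotvec [ 0.009 -0.002 -0.004] q [ 1.254  0.554 -0.179  1.331  0.099  1.255 -0.262]
```

Request:
{"api": "send_rows", "payload": {
  "motion": [
    {"x":3.4,"y":-3.2,"z":0,"rx":0,"ry":0,"rz":0,"jaw":0},
    {"x":3.4,"y":-3.2,"z":0,"rx":0,"ry":0,"rz":0,"jaw":0},
    {"x":3.4,"y":-3.2,"z":0,"rx":0,"ry":0,"rz":0,"jaw":0},
    {"x":3.4,"y":-3.2,"z":0,"rx":0,"ry":0,"rz":0,"jaw":0},
    {"x":3.4,"y":-3.2,"z":0,"rx":0,"ry":0,"rz":0,"jaw":0}
  ]
}}

```text
clock: 1.1
tool_pos: [0.3352, -0.3917, 0.3986]
eef_rot: [0.993, 0.119, -0.001, -0.001]
contact_force: [0.9, -0.4, 0.6]
opening: 0.111
finger_force: 0.0
```

Request:
{"api": "send_rows", "payload": {
  "motion": [
    {"x":3.4,"y":-3.2,"z":0,"rx":0,"ry":0,"rz":0,"jaw":0},
    {"x":3.4,"y":-3.2,"z":0,"rx":0,"ry":0,"rz":0,"jaw":0},
    {"x":3.4,"y":-3.2,"z":0,"rx":0,"ry":0,"rz":0,"jaw":0},
    {"x":3.4,"y":-3.2,"z":0,"rx":0,"ry":0,"rz":0,"jaw":0},
    {"x":3.4,"y":-3.2,"z":0,"rx":0,"ry":0,"rz":0,"jaw":0}
  ]
}}

```text
clock: 1.6
tool_pos: [0.4624, -0.1963, 0.3987]
eef_rot: [0.993, 0.12, -0.001, -0.0]
contact_force: [0.0, -1.2, -0.2]
opening: 0.01
finger_force: 0.0
```

```bash
python3 -c "
from h import *
x,y=target('blue',.134,12);todo([*x,350],y)"
```

```text
tool shift cm [ 16.204 -52.798   4.883] rotvec [-0.001  0.002 -0.001] q [ 0.505  0.366 -0.287  1.693  0.114  1.102 -1.147]
```

Request:
{"api": "send_rows", "payload": {
  "motion": [
    {"x":1.4,"y":-4.5,"z":0,"rx":0,"ry":0,"rz":0,"jaw":0},
    {"x":1.4,"y":-4.5,"z":0,"rx":0,"ry":0,"rz":0,"jaw":0},
    {"x":1.4,"y":-4.5,"z":0,"rx":0,"ry":0,"rz":0,"jaw":0},
    {"x":1.4,"y":-4.5,"z":0,"rx":0,"ry":0,"rz":0,"jaw":0},
    {"x":1.4,"y":-4.5,"z":0,"rx":0,"ry":0,"rz":0,"jaw":0}
  ]
}}

```text
clock: 2.1
tool_pos: [0.4763, 0.0387, 0.3987]
eef_rot: [0.993, 0.12, -0.001, 0.0]
contact_force: [1.1, 0.1, 0.1]
opening: 0.006
finger_force: 0.0
```

Request:
{"api": "send_rows", "payload": {
  "motion": [
    {"x":1.4,"y":-4.5,"z":0.5,"rx":0,"ry":0,"rz":0,"jaw":0},
    {"x":1.4,"y":-4.5,"z":0.5,"rx":0,"ry":0,"rz":0,"jaw":0},
    {"x":1.4,"y":-4.5,"z":0.5,"rx":0,"ry":0,"rz":0,"jaw":0},
    {"x":1.4,"y":-4.5,"z":0.5,"rx":0,"ry":0,"rz":0,"jaw":0},
    {"x":1.4,"y":-4.5,"z":0.5,"rx":0,"ry":0,"rz":0,"jaw":0}
  ]
}}

```text
clock: 2.6
tool_pos: [0.4913, 0.2736, 0.3732]
eef_rot: [0.993, 0.12, -0.001, 0.001]
contact_force: [0.8, 0.2, 0.1]
opening: 0.008
finger_force: 0.0
```

```bash
python3 -c "
from h import *
x,y=target('blue',.134,12);todo([*x,98],y)"
```

```text
tool shift cm [ 2.296 -7.877 27.507] rotvec [ 0.001  0.002 -0.001] q [-0.355  0.491 -0.386  1.571  0.199  1.121 -2.118]
```

Request:
{"api": "send_rows", "payload": {
  "motion": [
    {"x":1.2,"y":-4,"z":1,"rx":0,"ry":0,"rz":0,"jaw":0},
    {"x":1.1,"y":-3.9,"z":2,"rx":0,"ry":0,"rz":0,"jaw":0},
    {"x":0,"y":0,"z":4.5,"rx":0,"ry":0,"rz":0,"jaw":0},
    {"x":0,"y":0,"z":4.5,"rx":0,"ry":0,"rz":0,"jaw":0},
    {"x":0,"y":0,"z":3,"rx":0,"ry":0,"rz":0,"jaw":0}
  ]
}}

```text
clock: 3.1
tool_pos: [0.4936, 0.3531, 0.2203]
eef_rot: [0.993, 0.12, -0.003, 0.002]
contact_force: [-0.6, 0.0, -0.3]
opening: 0.004
finger_force: 0.0
```

```bash
python3 -c "
from h import *
x,y=target('blue',.134,12);todo([*x,98],y)"
```

```text
tool shift cm [ 0.203 -0.21  12.226] rotvec [ 0.003  0.006 -0.   ] q [-0.506  0.715 -0.339  1.643  0.296  0.842 -2.298]
```

Request:
{"api": "send_rows", "payload": {
  "motion": [
    {"x":0,"y":-0.2,"z":4,"rx":0,"ry":0,"rz":0,"jaw":0},
    {"x":0,"y":0,"z":4,"rx":0,"ry":0,"rz":0,"jaw":0},
    {"x":0,"y":0,"z":2.5,"rx":0,"ry":0,"rz":0,"jaw":0},
    {"x":0,"y":0,"z":1.5,"rx":0,"ry":0,"rz":0,"jaw":0},
    {"x":0,"y":0,"z":0,"rx":0,"ry":0,"rz":0,"jaw":0}
  ]
}}

```text
clock: 3.6
tool_pos: [0.4937, 0.3551, 0.1022]
eef_rot: [0.993, 0.12, -0.002, 0.001]
contact_force: [-0.5, -0.1, 0.7]
opening: 0.007
finger_force: 0.0
```

Run:
```python
from h import *
from plant import snapshot
x,y=target('blue',.134,12);todo([*x,98],y)
s=snapshot("side");cv2.imwrite("pics/s1.png",cv2.resize(s["img"][150:350,200:430],None,fx=3,fy=3)[:,:,::-1])
```

```text
tool shift cm [0.075 0.025 0.424] rotvec [ 0.002  0.005 -0.001] q [-0.547  0.875 -0.272  1.722  0.373  0.601 -2.368]
```

View pics/s1.png

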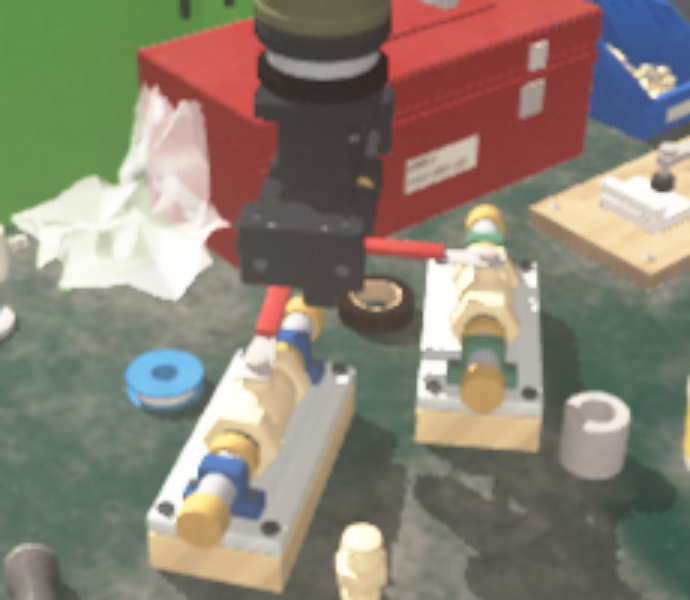

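The gripper hangs on the robot side of the blue lever (lever at about (270,310) in the crop) and clear of the green lever. I'll lower 5 mm and close the gap.

Request:
{"api": "send_rows", "payload": {
  "motion": [
    {"x":0,"y":0,"z":0.5,"rx":0,"ry":0,"rz":0,"jaw":0},
    {"x":0.4,"y":0,"z":0,"rx":0,"ry":0,"rz":0,"jaw":0},
    {"x":0.4,"y":0,"z":0,"rx":0,"ry":0,"rz":0,"jaw":0},
    {"x":0.4,"y":0,"z":0,"rx":0,"ry":0,"rz":0,"jaw":0},
    {"x":0.3,"y":0,"z":0,"rx":0,"ry":0,"rz":0,"jaw":0}
  ]
}}

```text
clock: 4.15
tool_pos: [0.5101, 0.3599, 0.1001]
eef_rot: [0.993, 0.119, 0.0, 0.0]
contact_force: [-1.9, -0.2, 1.9]
opening: 0.006
finger_force: 0.8
```

Request:
{"api": "send_rows", "payload": {
  "motion": [
    {"x":0.47,"y":0.08,"z":0,"rx":0,"ry":0,"rz":-0.06,"jaw":0},
    {"x":0.47,"y":0.08,"z":0,"rx":0,"ry":0,"rz":-0.06,"jaw":0},
    {"x":0.47,"y":0.08,"z":0,"rx":0,"ry":0,"rz":-0.06,"jaw":0},
    {"x":0.47,"y":0.08,"z":0,"rx":0,"ry":0,"rz":-0.06,"jaw":0},
    {"x":0.47,"y":0.08,"z":0,"rx":0,"ry":0,"rz":-0.06,"jaw":0}
  ]
}}

```text
clock: 4.65
tool_pos: [0.5328, 0.3647, 0.0997]
eef_rot: [0.964, 0.267, -0.0, -0.0]
contact_force: [-1.3, 0.7, 0.3]
opening: 0.007
finger_force: 0.8
```

```bash
cat >> h.py <<'E'
def where(line):
    """lever angle if the pad face lies flat on it, and contact radius, from the TCP"""
    from plant import get_state
    from scipy.optimize import brentq
    H,P,s=(HB,PB,-1) if line=="blue" else (HG,PG,1)
    st=get_state();d=np.array(st["tool_pos"][:2])*1000-H;R=np.hypot(*d)
    a=np.arctan2(d[1],d[0])-s*np.arcsin(16/R)-P
    q=st["eef_rot"];yaw=2*np.arctan2(q[1],q[0])
    print("lever %.3f r %.1f yaw-flat %.3f z %.1f"%(a,np.sqrt(R*R-256),yaw-(a+P+np.pi/2),st["tool_pos"][2]*1000),"F",np.round(st["contact_force"],1),"q7 %.2f"%st["q"][6])
E
python3 -c "
from h import *
where('blue')"
```

```text
lever 0.487 r 77.0 yaw-flat -0.052 z 99.7 F [-1.3  0.7  0.3] q7 -2.10
```

Request:
{"api": "send_rows", "payload": {
  "motion": [
    {"x":0.47,"y":0.08,"z":0,"rx":0,"ry":0,"rz":-0.06,"jaw":0},
    {"x":0.47,"y":0.08,"z":0,"rx":0,"ry":0,"rz":-0.06,"jaw":0},
    {"x":0.47,"y":0.08,"z":0,"rx":0,"ry":0,"rz":-0.06,"jaw":0},
    {"x":0.47,"y":0.08,"z":0,"rx":0,"ry":0,"rz":-0.06,"jaw":0},
    {"x":0.47,"y":0.08,"z":0,"rx":0,"ry":0,"rz":-0.06,"jaw":0}
  ]
}}

```text
clock: 5.15
tool_pos: [0.5538, 0.3755, 0.0996]
eef_rot: [0.913, 0.408, -0.001, 0.0]
contact_force: [-1.2, 0.2, 0.3]
opening: 0.003
finger_force: 0.8
```

Request:
{"api": "send_rows", "payload": {
  "motion": [
    {"x":0.47,"y":0.08,"z":0,"rx":0,"ry":0,"rz":-0.06,"jaw":0},
    {"x":0.47,"y":0.08,"z":0,"rx":0,"ry":0,"rz":-0.06,"jaw":0},
    {"x":0.47,"y":0.08,"z":0,"rx":0,"ry":0,"rz":-0.06,"jaw":0},
    {"x":0.47,"y":0.08,"z":0,"rx":0,"ry":0,"rz":-0.06,"jaw":0},
    {"x":0.47,"y":0.08,"z":0,"rx":0,"ry":0,"rz":-0.06,"jaw":0}
  ]
}}

```text
clock: 5.65
tool_pos: [0.5707, 0.392, 0.0995]
eef_rot: [0.842, 0.54, -0.001, 0.0]
contact_force: [-1.7, -0.1, -0.0]
opening: 0.004
finger_force: 0.7
```

```bash
python3 -c "
from h import *
where('blue')"
```

```text
lever 1.069 r 80.0 yaw-flat -0.035 z 99.5 F [-1.7 -0.1 -0. ] q7 -1.57
```

Request:
{"api": "send_rows", "payload": {
  "motion": [
    {"x":0.47,"y":0.0,"z":0,"rx":0,"ry":0,"rz":-0.06,"jaw":0},
    {"x":0.47,"y":0.0,"z":0,"rx":0,"ry":0,"rz":-0.06,"jaw":0},
    {"x":0.47,"y":0.0,"z":0,"rx":0,"ry":0,"rz":-0.06,"jaw":0},
    {"x":0.47,"y":0.08,"z":0,"rx":0,"ry":0,"rz":-0.06,"jaw":0},
    {"x":0.47,"y":0.08,"z":0,"rx":0,"ry":0,"rz":-0.06,"jaw":0}
  ]
}}

```text
clock: 6.15
tool_pos: [0.5808, 0.4131, 0.0995]
eef_rot: [0.752, 0.659, -0.0, 0.001]
contact_force: [0.6, -2.5, -0.3]
opening: 0.001
finger_force: 0.8
```

```bash
python3 -c "
from h import *
where('blue')"
```

```text
lever 1.357 r 79.9 yaw-flat -0.024 z 99.5 F [ 0.6 -2.5 -0.3] q7 -1.30
```

Request:
{"api": "send_rows", "payload": {
  "motion": [
    {"x":0.47,"y":0.05,"z":0,"rx":0,"ry":0,"rz":-0.06,"jaw":0},
    {"x":0.4,"y":0.05,"z":0,"rx":0,"ry":0,"rz":-0.06,"jaw":0},
    {"x":0.2,"y":0.03,"z":0,"rx":0,"ry":0,"rz":-0.03,"jaw":0},
    {"x":0.1,"y":0.02,"z":0,"rx":0,"ry":0,"rz":-0.02,"jaw":0},
    {"x":0.1,"y":0,"z":0,"rx":0,"ry":0,"rz":-0.02,"jaw":0}
  ]
}}

```text
clock: 6.65
tool_pos: [0.5824, 0.4264, 0.0997]
eef_rot: [0.686, 0.727, 0.0, 0.0]
contact_force: [1.5, -1.9, -0.6]
opening: 0.004
finger_force: 0.7
```

Request:
{"api": "send_rows", "payload": {
  "motion": [
    {"x":0.1,"y":0,"z":0,"rx":0,"ry":0,"rz":-0.01,"jaw":0},
    {"x":0.1,"y":0,"z":0,"rx":0,"ry":0,"rz":-0.01,"jaw":0},
    {"x":0,"y":0,"z":0,"rx":0,"ry":0,"rz":0,"jaw":0},
    {"x":0,"y":0,"z":0,"rx":0,"ry":0,"rz":0,"jaw":0},
    {"x":0,"y":0,"z":0,"rx":0,"ry":0,"rz":0,"jaw":0}
  ]
}}

```text
clock: 7.15
tool_pos: [0.582, 0.4285, 0.0997]
eef_rot: [0.679, 0.734, -0.0, 0.0]
contact_force: [2.2, -3.1, -0.0]
opening: 0.007
finger_force: 1.5
```

```bash
python3 -c "
from h import *
where('blue')"
```

```text
lever 1.552 r 77.9 yaw-flat -0.011 z 99.7 F [ 2.2 -3.1 -0. ] q7 -1.12
```

Request:
{"api": "send_rows", "payload": {
  "motion": [
    {"x":0.1,"y":0,"z":0,"rx":0,"ry":0,"rz":0,"jaw":0},
    {"x":0.05,"y":0,"z":0,"rx":0,"ry":0,"rz":0,"jaw":0},
    {"x":0,"y":0,"z":0,"rx":0,"ry":0,"rz":0,"jaw":0},
    {"x":0,"y":0,"z":0,"rx":0,"ry":0,"rz":0,"jaw":0},
    {"x":0,"y":0,"z":0,"rx":0,"ry":0,"rz":0,"jaw":0}
  ]
}}

```text
clock: 7.65
tool_pos: [0.582, 0.4286, 0.0996]
eef_rot: [0.679, 0.734, -0.001, 0.001]
contact_force: [1.3, -5.4, 2.5]
opening: 0.003
finger_force: 3.0
```

```bash
python3 -c "
from h import *
where('blue')"
```

```text
lever 1.554 r 77.9 yaw-flat -0.013 z 99.6 F [ 1.3 -5.4  2.5] q7 -1.12
```

Request:
{"api": "send_rows", "payload": {
  "motion": [
    {"x":0.1,"y":0,"z":0,"rx":0,"ry":0,"rz":0,"jaw":0},
    {"x":0.05,"y":0,"z":0,"rx":0,"ry":0,"rz":0,"jaw":0},
    {"x":0,"y":0,"z":0,"rx":0,"ry":0,"rz":0,"jaw":0},
    {"x":0,"y":0,"z":0,"rx":0,"ry":0,"rz":0,"jaw":0},
    {"x":0,"y":0,"z":0,"rx":0,"ry":0,"rz":0,"jaw":0}
  ]
}}

```text
clock: 8.15
tool_pos: [0.582, 0.4288, 0.0996]
eef_rot: [0.679, 0.734, -0.002, 0.002]
contact_force: [0.3, -7.7, 4.2]
opening: 0.008
finger_force: 4.2
```

```bash
python3 -c "
from h import *
where('blue')"
```

```text
lever 1.557 r 77.9 yaw-flat -0.016 z 99.6 F [ 0.3 -7.7  4.2] q7 -1.12
```

The blue lever is on its stop: 3 mm of command gave about 0.3 mm of motion, at 8 N. Now I'll back off, lift and go round to the green lever's +y side.

Request:
{"api": "send_rows", "payload": {
  "motion": [
    {"x":-0.5,"y":0,"z":0,"rx":0,"ry":0,"rz":0,"jaw":0},
    {"x":-1.5,"y":0,"z":0,"rx":0,"ry":0,"rz":0,"jaw":0},
    {"x":0,"y":0,"z":-3,"rx":0,"ry":0,"rz":0,"jaw":0},
    {"x":0,"y":0,"z":-4,"rx":0,"ry":0,"rz":0,"jaw":0},
    {"x":0,"y":0,"z":-1,"rx":0,"ry":0,"rz":0,"jaw":0}
  ]
}}

```text
clock: 8.65
tool_pos: [0.5838, 0.4143, 0.1845]
eef_rot: [0.679, 0.734, 0.004, -0.001]
contact_force: [0.3, -0.1, 0.3]
opening: 0.007
finger_force: 0.0
```

Run:
```python
from h import *
from plant import snapshot
x,y=target('green',1.54,14,r=66);print(x,y);todo([*x,180],y);todo([*x,99],y)
t=snapshot("top");s=snapshot("side");cv2.imwrite("pics/s2.png",np.hstack([cv2.resize(t["img"][130:330,160:290],None,fx=3,fy=3),cv2.resize(s["img"][200:400,230:360],None,fx=3,fy=3)])[:,:,::-1])
```

```text
[467.34672886 316.35484967] 1.80251004592576
tool shift cm [ -8.866 -12.376   0.334] rotvec [ 0.005 -0.007 -0.154] q [-0.366  0.961 -0.706  1.305  0.64   1.095 -1.066]
tool shift cm [ -8.922 -12.413   8.434] rotvec [ 0.005 -0.007 -0.154] q [-0.366  0.961 -0.706  1.305  0.64   1.095 -1.066]
```

View pics/s2.png

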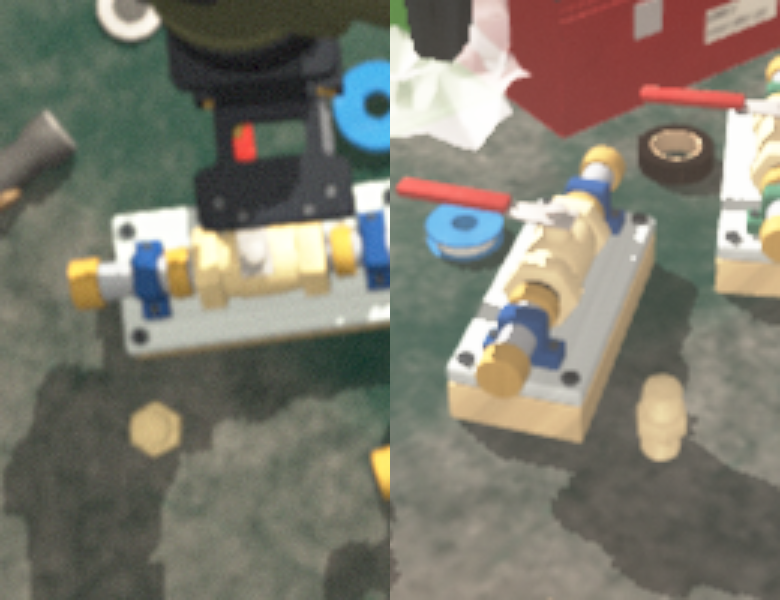

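The side crop shows the blue lever square across its pipe (tip at (400,190)). Moving to green.

Request:
{"api": "send_rows", "payload": {
  "motion": [
    {"x":-2.2,"y":-3.1,"z":0,"rx":0,"ry":0,"rz":0,"jaw":0},
    {"x":-2.2,"y":-3.1,"z":0,"rx":0,"ry":0,"rz":0,"jaw":0},
    {"x":-2.2,"y":-3.1,"z":0,"rx":0,"ry":0,"rz":0,"jaw":0},
    {"x":-2.2,"y":-3.1,"z":0,"rx":0,"ry":0,"rz":0,"jaw":0},
    {"x":0,"y":0,"z":0,"rx":0,"ry":0,"rz":-0.12,"jaw":0}
  ]
}}

```text
clock: 9.25
tool_pos: [0.4604, 0.3089, 0.1776]
eef_rot: [0.631, 0.775, -0.006, 0.0]
contact_force: [0.6, 0.4, 0.7]
opening: 0.005
finger_force: 0.0
```

Run:
```python
from h import *
from plant import snapshot
x,y=target('green',1.54,14,r=66);todo([*x,99],y)
np.set_printoptions(precision=1,suppress=True)
t=snapshot("top");s=snapshot("side")
for d,b in((t,(220,140,280,222)),(s,(350,250,405,275))):
    try:
        r=lever(d,b);print(r,"ang",np.mod(np.arctan2(r[2][1],r[2][0])-PB,np.pi))
    except Exception as e:print(e)
r=lever(s,(355,250,405,275)) if 0 else lever(s,(355-125,250,400-100,275));print(r,np.mod(np.arctan2(r[2][1],r[2][0])-PB,np.pi))
```

```text
tool shift cm [0.654 0.896 7.846] rotvec [-0.009  0.007 -0.028] q [-0.255  0.792 -0.735  1.825  0.71   0.823 -1.152]
(array([567.5, 444.1]), array([67.6, 13.9]), array([-1. , -0.1]), array([601.3, 447.9]), array([534.2, 440.4]), np.int64(346)) ang 1.5761145972616217
attempt to get argmax of an empty sequence
(array([581. , 453.6]), array([5.3, 0. ]), array([-0.9, -0.4]), array([583.5, 454.6]), array([578.6, 452.6]), np.int64(4)) 1.8486006420213756
```

The image gives the blue lever 1.576 rad, so it is shut. Descending beside the green lever.

Request:
{"api": "send_rows", "payload": {
  "motion": [
    {"x":0.7,"y":0.9,"z":0,"rx":0,"ry":0,"rz":-0.03,"jaw":0},
    {"x":0,"y":0,"z":3,"rx":0,"ry":0,"rz":0,"jaw":0},
    {"x":0,"y":0,"z":3,"rx":0,"ry":0,"rz":0,"jaw":0},
    {"x":0,"y":0,"z":1.7,"rx":0,"ry":0,"rz":0,"jaw":0},
    {"x":0,"y":0,"z":0,"rx":0,"ry":0,"rz":0,"jaw":0}
  ]
}}

```text
clock: 9.85
tool_pos: [0.4727, 0.3223, 0.0995]
eef_rot: [0.623, 0.782, -0.002, -0.001]
contact_force: [0.6, -1.4, 0.1]
opening: 0.003
finger_force: 0.0
```

```bash
python3 -c "
from h import *
where('green');x,y=target('green',1.54,0,r=66);todo([*x,99],y)"
```

```text
lever 1.784 r 78.8 yaw-flat -0.250 z 99.5 F [ 0.6 -1.4  0.1] q7 -1.22
tool shift cm [-1.862 -0.649  0.061] rotvec [-0.005  0.002 -0.006] q [-0.312  0.915 -0.651  1.823  0.831  0.706 -1.219]
```

Request:
{"api": "send_rows", "payload": {
  "motion": [
    {"x":-0.4,"y":-0.2,"z":0,"rx":0,"ry":0,"rz":0,"jaw":0},
    {"x":-0.4,"y":-0.2,"z":0,"rx":0,"ry":0,"rz":0,"jaw":0},
    {"x":-0.4,"y":-0.2,"z":0,"rx":0,"ry":0,"rz":0,"jaw":0},
    {"x":-0.4,"y":0,"z":0,"rx":0,"ry":0,"rz":0,"jaw":0},
    {"x":-0.3,"y":0,"z":0,"rx":0,"ry":0,"rz":0,"jaw":0}
  ]
}}

```text
clock: 10.35
tool_pos: [0.4725, 0.3035, 0.1034]
eef_rot: [0.622, 0.783, 0.001, -0.0]
contact_force: [0.1, 2.2, 0.9]
opening: 0.009
finger_force: 0.8
```

Request:
{"api": "send_rows", "payload": {
  "motion": [
    {"x":-0.4,"y":0.08,"z":0,"rx":0,"ry":0,"rz":0.06,"jaw":0},
    {"x":-0.4,"y":0.08,"z":0,"rx":0,"ry":0,"rz":0.06,"jaw":0},
    {"x":-0.4,"y":0.08,"z":0,"rx":0,"ry":0,"rz":0.06,"jaw":0},
    {"x":-0.4,"y":0.08,"z":0,"rx":0,"ry":0,"rz":0.06,"jaw":0},
    {"x":-0.4,"y":0.08,"z":0,"rx":0,"ry":0,"rz":0.06,"jaw":0}
  ]
}}

```text
clock: 10.85
tool_pos: [0.4788, 0.2848, 0.1033]
eef_rot: [0.733, 0.68, 0.001, -0.0]
contact_force: [0.3, 2.0, -0.2]
opening: 0.007
finger_force: 0.7
```

```bash
python3 -c "
from h import *
where('green')"
```

```text
lever 1.261 r 68.2 yaw-flat -0.027 z 103.3 F [ 0.3  2.  -0.2] q7 -1.43
```

Request:
{"api": "send_rows", "payload": {
  "motion": [
    {"x":-0.4,"y":0.04,"z":0.3,"rx":0,"ry":0,"rz":0.06,"jaw":0},
    {"x":-0.4,"y":0.04,"z":0.1,"rx":0,"ry":0,"rz":0.06,"jaw":0},
    {"x":-0.4,"y":0.06,"z":0,"rx":0,"ry":0,"rz":0.06,"jaw":0},
    {"x":-0.4,"y":0.06,"z":0,"rx":0,"ry":0,"rz":0.06,"jaw":0},
    {"x":-0.4,"y":0.06,"z":0,"rx":0,"ry":0,"rz":0.06,"jaw":0}
  ]
}}

```text
clock: 11.35
tool_pos: [0.4781, 0.2644, 0.0992]
eef_rot: [0.826, 0.563, 0.001, -0.0]
contact_force: [1.5, 1.0, -0.1]
opening: 0.003
finger_force: 0.7
```

Request:
{"api": "send_rows", "payload": {
  "motion": [
    {"x":-0.4,"y":0.06,"z":0,"rx":0,"ry":0,"rz":0.06,"jaw":0},
    {"x":-0.4,"y":0.06,"z":0,"rx":0,"ry":0,"rz":0.06,"jaw":0},
    {"x":-0.4,"y":0.06,"z":0,"rx":0,"ry":0,"rz":0.06,"jaw":0},
    {"x":-0.4,"y":0.06,"z":0,"rx":0,"ry":0,"rz":0.06,"jaw":0},
    {"x":-0.4,"y":0.06,"z":0,"rx":0,"ry":0,"rz":0.06,"jaw":0}
  ]
}}

```text
clock: 11.85
tool_pos: [0.4716, 0.2452, 0.0993]
eef_rot: [0.901, 0.433, 0.001, -0.0]
contact_force: [1.4, 0.7, 0.7]
opening: 0.003
finger_force: 0.7
```

```bash
python3 -c "
from h import *
where('green')"
```

```text
lever 0.657 r 65.2 yaw-flat -0.024 z 99.3 F [1.4 0.7 0.7] q7 -1.88
```

Request:
{"api": "send_rows", "payload": {
  "motion": [
    {"x":-0.4,"y":0.08,"z":0,"rx":0,"ry":0,"rz":0.07,"jaw":0},
    {"x":-0.4,"y":0.08,"z":0,"rx":0,"ry":0,"rz":0.07,"jaw":0},
    {"x":-0.4,"y":0.08,"z":0,"rx":0,"ry":0,"rz":0.07,"jaw":0},
    {"x":-0.4,"y":0.08,"z":0,"rx":0,"ry":0,"rz":0.07,"jaw":0},
    {"x":-0.4,"y":0.08,"z":0,"rx":0,"ry":0,"rz":0.07,"jaw":0}
  ]
}}

```text
clock: 12.35
tool_pos: [0.4598, 0.2284, 0.0992]
eef_rot: [0.963, 0.269, 0.001, -0.0]
contact_force: [1.7, 0.5, -0.1]
opening: 0.008
finger_force: 0.8
```

```bash
python3 -c "
from h import *
where('green')"
```

```text
lever 0.345 r 64.3 yaw-flat -0.063 z 99.2 F [ 1.7  0.5 -0.1] q7 -2.12
```

Request:
{"api": "send_rows", "payload": {
  "motion": [
    {"x":-0.4,"y":0.06,"z":0,"rx":0,"ry":0,"rz":0.06,"jaw":0},
    {"x":-0.4,"y":0.06,"z":0,"rx":0,"ry":0,"rz":0.06,"jaw":0},
    {"x":-0.4,"y":0.06,"z":0,"rx":0,"ry":0,"rz":0.06,"jaw":0},
    {"x":-0.2,"y":0.04,"z":0,"rx":0,"ry":0,"rz":0.03,"jaw":0},
    {"x":-0.2,"y":0.03,"z":0,"rx":0,"ry":0,"rz":0.03,"jaw":0}
  ]
}}

```text
clock: 12.85
tool_pos: [0.4459, 0.219, 0.099]
eef_rot: [0.988, 0.153, 0.001, -0.0]
contact_force: [1.5, -0.5, 0.8]
opening: 0.003
finger_force: 0.7
```

```bash
python3 -c "
from h import *
where('green')"
```

```text
lever 0.080 r 62.0 yaw-flat -0.036 z 99.0 F [ 1.5 -0.5  0.8] q7 -2.29
```

Request:
{"api": "send_rows", "payload": {
  "motion": [
    {"x":-0.1,"y":0,"z":0,"rx":0,"ry":0,"rz":0.02,"jaw":0},
    {"x":-0.1,"y":0,"z":0,"rx":0,"ry":0,"rz":0.02,"jaw":0},
    {"x":-0.1,"y":0,"z":0,"rx":0,"ry":0,"rz":0.02,"jaw":0},
    {"x":0,"y":0,"z":0,"rx":0,"ry":0,"rz":0.01,"jaw":0},
    {"x":0,"y":0,"z":0,"rx":0,"ry":0,"rz":0,"jaw":0}
  ]
}}

```text
clock: 13.35
tool_pos: [0.4422, 0.2182, 0.0986]
eef_rot: [0.993, 0.119, -0.0, 0.0]
contact_force: [1.3, -1.0, 0.2]
opening: 0.005
finger_force: 0.4
```

```bash
python3 -c "
from h import *
where('green')"
```

```text
lever 0.019 r 60.6 yaw-flat -0.043 z 98.6 F [ 1.3 -1.   0.2] q7 -2.33
```

Request:
{"api": "send_rows", "payload": {
  "motion": [
    {"x":-0.1,"y":0,"z":0,"rx":0,"ry":0,"rz":0,"jaw":0},
    {"x":-0.1,"y":0,"z":0,"rx":0,"ry":0,"rz":0,"jaw":0},
    {"x":-0.05,"y":0,"z":0,"rx":0,"ry":0,"rz":0,"jaw":0},
    {"x":0,"y":0,"z":0,"rx":0,"ry":0,"rz":0,"jaw":0},
    {"x":0,"y":0,"z":0,"rx":0,"ry":0,"rz":0,"jaw":0}
  ]
}}

```text
clock: 13.85
tool_pos: [0.4409, 0.2178, 0.0988]
eef_rot: [0.993, 0.119, 0.001, -0.0]
contact_force: [4.9, -0.9, -1.8]
opening: 0.007
finger_force: 2.5
```

```bash
python3 -c "
from h import *
where('green')"
```

```text
lever -0.003 r 60.3 yaw-flat -0.021 z 98.8 F [ 4.9 -0.9 -1.8] q7 -2.33
```

One more small press confirms the stop.

Request:
{"api": "send_rows", "payload": {
  "motion": [
    {"x":-0.1,"y":0,"z":0,"rx":0,"ry":0,"rz":0,"jaw":0},
    {"x":-0.1,"y":0,"z":0,"rx":0,"ry":0,"rz":0,"jaw":0},
    {"x":0,"y":0,"z":0,"rx":0,"ry":0,"rz":0,"jaw":0},
    {"x":0,"y":0,"z":0,"rx":0,"ry":0,"rz":0,"jaw":0},
    {"x":0,"y":0,"z":0,"rx":0,"ry":0,"rz":0,"jaw":0}
  ]
}}

```text
clock: 14.35
tool_pos: [0.4407, 0.2178, 0.0989]
eef_rot: [0.993, 0.119, 0.002, -0.001]
contact_force: [8.8, -0.6, -5.0]
opening: 0.006
finger_force: 4.1
```

```bash
python3 -c "
from h import *
where('green')"
```

```text
lever -0.006 r 60.2 yaw-flat -0.018 z 98.9 F [ 8.8 -0.6 -5. ] q7 -2.34
```

Request:
{"api": "send_rows", "payload": {
  "motion": [
    {"x":0.5,"y":-0.1,"z":0,"rx":0,"ry":0,"rz":0,"jaw":0},
    {"x":0.5,"y":-0.1,"z":0,"rx":0,"ry":0,"rz":0,"jaw":0},
    {"x":0,"y":0,"z":-2,"rx":0,"ry":0,"rz":0,"jaw":0},
    {"x":0,"y":0,"z":-4,"rx":0,"ry":0,"rz":0,"jaw":0},
    {"x":0,"y":0,"z":-4,"rx":0,"ry":0,"rz":0,"jaw":0}
  ]
}}

```text
clock: 14.85
tool_pos: [0.4454, 0.2212, 0.1991]
eef_rot: [0.993, 0.12, -0.002, 0.001]
contact_force: [0.6, 0.3, -0.5]
opening: 0.006
finger_force: 0.0
```

Request:
{"api": "send_rows", "payload": {
  "motion": [
    {"x":0,"y":0,"z":-4,"rx":0,"ry":0,"rz":0,"jaw":0},
    {"x":0,"y":4,"z":-4,"rx":0,"ry":0,"rz":0,"jaw":0},
    {"x":0,"y":4.5,"z":-2,"rx":0,"ry":0,"rz":0,"jaw":0},
    {"x":0,"y":4.5,"z":0,"rx":0,"ry":0,"rz":0,"jaw":0},
    {"x":0,"y":4.5,"z":0,"rx":0,"ry":0,"rz":0,"jaw":0}
  ]
}}

```text
clock: 15.35
tool_pos: [0.4869, 0.0548, 0.2947]
eef_rot: [0.993, 0.12, -0.0, -0.0]
contact_force: [-0.1, 0.9, 0.4]
opening: 0.005
finger_force: 0.0
```

Request:
{"api": "send_rows", "payload": {
  "motion": [
    {"x":0,"y":4.5,"z":0,"rx":0,"ry":0,"rz":0,"jaw":0},
    {"x":0,"y":4.5,"z":0,"rx":0,"ry":0,"rz":0,"jaw":0},
    {"x":0,"y":4,"z":0,"rx":0,"ry":0,"rz":0,"jaw":0},
    {"x":0,"y":0,"z":0,"rx":0,"ry":0,"rz":0,"jaw":0},
    {"x":0,"y":0,"z":0,"rx":0,"ry":0,"rz":0,"jaw":0}
  ]
}}

```text
clock: 15.85
tool_pos: [0.5174, -0.0705, 0.2935]
eef_rot: [0.993, 0.118, -0.001, -0.001]
contact_force: [0.1, 0.2, 0.3]
opening: 0.004
finger_force: 0.0
```

Run:
```python
from h import *
from plant import snapshot,get_state
np.set_printoptions(precision=3,suppress=True)
print(get_state()["contact_force"],get_state()["clock"])
t=snapshot("top")
for n,b,P in(("blue",(220,140,280,222),PB),("green",(350,225,412,275),PG)):
    r=lever(t,b);a=np.arctan2(r[2][1],r[2][0])-P;print(n,r[1],r[5],"ang",(a+.5)%np.pi-.5)
cv2.imwrite("pics/end.png",cv2.resize(t["img"][130:350,160:430],None,fx=2.7,fy=2.7)[:,:,::-1])
```

```text
[0.054 0.178 0.293] 15.85
blue [68.582 13.815] 343 ang 1.5769712864115837
green [12.642 66.467] 294 ang 0.005423686000188166
```

View pics/end.png

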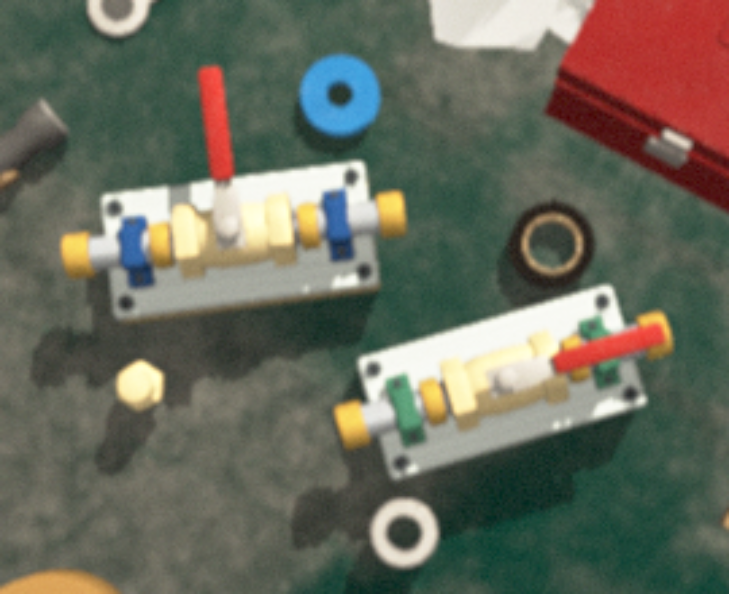

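The blue lever stands across its pipe (tip at (210,70)) at 1.577 rad. The green lever lies along its pipe (tip at (660,335)) at 0.005 rad. The loose parts have not moved. Handing in.

```bash
python3 -c "
from plant import *
print(finish_job())"
```

```text
the job is handed in; nothing more can be done
None
```

The job is handed in at about 16 s: the blue valve was shut first (lever about 1.577 rad in the last image), then the green valve was opened (about 0.005 rad), with readings of about 10 N or less and the loose parts where they were; the hand-in returned no verdict.

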